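# Switch on and start a jar labelling machine

## Task

Get the jar labeller running: on the control box press the far half of the rocker switch fully down to on, then push the raised press arm of the machine down until its roller rests on the jar, and last press the plain round start button in the middle of the box right in and let it come back. Only push with the fingers: the jar stays lying on its rollers, the start button is not pressed before the machine is on and the arm is down, and the mushroom stop button is not pressed. Leave the standing jars and the label roll where they are, and finish with the arm resting on the jar.

Things in the scene. Friction and masses are not known exactly. Their poses are not given: they have to be found in the camera images.
- control_box: Grey desk-top control box, 140 mm deep (x), 240 mm wide (y), fixed left or right of the labeller. Origin: centre of its underside; x away from the operator, y left. Its lid slopes up away from the operator at 15 degrees, front edge 42 and back edge 78 mm high. Three black controls across it: rocker switch at y=+70 mm, flat round start button at y=0, mushroom stop button at y=-70 mm.
- rocker_far (a point): Point on top of the far (+x, upslope) half of the rocker switch, about 10 mm from its pivot and 7 mm short of its far edge; the far half stands up when off. It moves with the rocker, about 3.5 mm down when switched on. The rocker is 37 mm long (up the slope) and 24 mm wide, in a low frame 48 by 34 mm.
- rocker (a joint): Tilt of the rocker: 0 = off (far half up), 0.34 rad = on (far half down). Stiff: it stays where it is left, so press it right down to its stop; about 2 N on the far half moves it. Its axis lies along the box's y.
- start_top (a point): Centre of the flat top of the start button, a cylinder 30 mm across standing 10 mm out of a steel collar 46 mm across and 12 mm high; the middle control. It faces square to the sloping lid.
- start (a joint): Travel of the start button into the lid: 0 = out, 0.006 m = fully in. A spring returns it; 1.5 N starts it moving and 5 N holds it fully in.
- stop_top (a point): Top centre of the mushroom stop button, head 40 mm across, 36 mm above the lid. Not to be pressed.
- stop (a joint): Travel of the stop button: 0 = out, 0.006 m = fully in (spring return, about 2.5 N starts it moving).
- labeller: Table-top labelling machine, fixed: a metal box 220 mm deep (x), 180 mm wide (y), 80 mm high, with two rubber rollers along y (32 mm across, axes 105 mm high at x=-24 and +24 mm) that carry the jar, hinge posts at x=+100 mm, 205 mm high, and a label roll behind, to x=+233 mm, 183 mm high. Origin: centre of its underside; x away from the operator, y left.
- press_pad (a point): Centre of the top face of the black press pad (45 mm along the arm, 60 mm wide, 8 mm thick) at the free end of the press arm, on the operator's side, 190 mm from the hinge. The arm is a flat steel strip 40 mm wide that can be pushed anywhere along its top. Arm down: pad top 199 mm above the bench; raised at the start: 285 to 330 mm.
- press_hinge (a point): Hinge of the press arm, its axis along the machine's y, at x=+100 mm of the machine and 192 mm above the bench. The pad swings on an arc about it.
- press_arm (a joint): Angle of the press arm above level: 0 = level, its roller just touching the jar; 0.5 to 0.75 rad at the start; upper stop 0.9. Stiff hinge: it stays where it is left. About 1 N down on the pad moves it, then it stops hard on the jar.
- press_roller (a point): Centre of the rubber press roller (24 mm across, 70 mm long) under the arm, 100 mm from the hinge; it comes down on top of the jar.
- work_jar: White jar with black cap, loose, lying across the machine on the two rollers: 48 mm across, 127 mm long with cap, about 140 g. Origin on its axis near mid-length, 137 mm above the bench; its axis is y. It may spin on its rollers.
- jar_a: White jar standing on the bench, 48 mm across, 127 mm high; origin at the centre of its underside. Bystander.
- jar_b: Another such jar standing on the bench; origin at the centre of its underside. Bystander.
- label_roll: Spare roll of labels lying flat on the bench, 64 mm across, 31 mm high; origin at the centre of its underside. Bystander.
- jar_bin: Green open bin, 187 by 222 mm, 87 mm high, with lying jars in it, fixed on the other side of the labeller. Origin: centre of its underside. Bystander.
Things that resemble listed ones, but are neither listed nor needed, are in the scene too. What is shaped like the work_jar but purple or red is not meant.

How it is judged (in metres and radians):
On the way, in this order (a step that is already met when the one before it is completed fails the run):
1. the rocker is switched on (value of joint rocker above 0.28 rad and value of joint press_arm above 0.2 rad), for 0.1 s.
2. the press arm is down on the jar (value of joint press_arm below 0.04 rad and value of joint rocker above 0.28 rad), for 0.1 s.
3. the start button is pressed in (all of step 2 and value of joint start above 0.004 m), for 0.05 s.
At the end, for the whole second after the job is handed in: The rocker is on (over 0.28 rad), the press arm is within 0.04 rad of level and its roller bears on the jar (over 0.3 N), the jar lies still on both rollers (within 8 mm of the middle between them, axis within 0.15 rad of theirs), and the start and stop buttons are out (within 1.5 mm) (all of step 2 and contact force between press_arm and work_jar above 0.3 N and value of joint each of start, stop below 0.0015 m and x of work_jar in the frame of labeller between -0.008 and 0.008 m and height (world z) of work_jar between 0.13 and 0.144 m and angle between the y axis of work_jar and the y axis of labeller, either way round below 0.15 rad and linear speed of work_jar below 0.02 m/s); the robot touches nothing.
It fails at once if start button pressed before the machine is on and the arm is down (value of joint start above 0.003 m and (value of joint rocker below 0.2 rad or value of joint press_arm above 0.06 rad)).
It fails at once if mushroom stop button pressed (value of joint stop above 0.003 m).
It fails at once if the jar on the rollers is lifted or shifted by more than 20 mm (distance of work_jar from where it was at the start of the episode above 0.02 m).
It fails at once if a standing jar or the label roll is lifted, shifted by more than 20 mm or tipped (distance of any of jar_a, jar_b, label_roll from where it was at the start of the episode above 0.02 m or angle between any of jar_a, jar_b's own z axis and vertical above 0.2 rad).
It also fails if it takes over 58 s, if anything falls off the work surface, if the arm or the gripper's body presses on something with over 40 N, if the wrist force passes 120 N, or if a joint passes its speed limit or range.

## Robot

A 7-joint arm with a two-finger parallel gripper is mounted at the origin on the work surface. World frame = base frame: x ahead of the robot, y to its left, z up, the work surface at z = 0. Lengths are in m, angles in degrees, forces in N, time in s.
With the tool pointing down it reaches from about 0.425 to 0.875 m from the base axis. Payload 4.7 kg.
Tool frame: the origin (TCP) lies between the finger pads; the fingertips stand 8 mm ahead of it and the grasp point (between the pads) lies 11 mm behind it (env.tip_extent is the distance from the TCP to the fingertips, in m); z points along the fingers, y is the line along which they close (so a half turn about z gives the same grasp; the last joint's range is limited). The gripper opens to 87 mm and grips with 3 to 60 N. Pads are 19 mm wide; open, the fingers measure 117 mm over their backs; the gripper's body (75 mm by 190 mm) begins 51 mm behind the grasp point.
Start: joints at [67.156, 18.392, -4.016, 83.108, 1.295, 78.541, -3.26], TCP at [0.261, -0.595, 0.231] pointing down, gripper open.
Joint ranges: [-163.93, 163.93], [-17.29, 119.83], [-79.2, 71.16], [3.27, 140.29], [-89.18, 269.18], [5.43, 117.66], [-154.24, 154.24]. Speed limits (degrees/s): [147.25, 147.25, 180, 180, 180, 180, 180].

## Interface

Orientations are given as [roll, pitch, yaw] about the fixed x, y, z axes, in that order (R = Rz(yaw) Ry(pitch) Rx(roll)).
In Python, from cell import sensors, vision, workorder, env gives the robot as it stands.
- The arm moves only by the tool drive_tool, never from a script. Its argument "moves" is a list of rows, each an object of numbers: "x", "y", "z": the shift along the tool's x, y, z in mm; "rx", "ry", "rz": the turn, a rotation vector about the tool's x, y, z in rad; "fingers": the closure, from -1 (fully open) to 1 (shut). In form: [{"x": .., "y": .., "z": .., "rx": .., "ry": .., "rz": .., "fingers": ..}, ...]. A call has 1 to 20 rows; each row is the pose to reach, as a shift and turn from the pose commanded when the call began, along the tool's axes at that moment; what a row does not reach only later rows make up. A row lasts 1/8 s, in which the tool goes at most 62.5 mm and 10.7 degrees, less where a joint would pass 70% of its speed; a pose out of reach is approached as far as the arm can. A call with a gripper value outside its range is refused whole. The fingers move at their own pace and stop on an object; "force" is the grip in N (left out, the last holds). Time passes only in rows, so rows that repeat a pose let the fingers close. It gives the time, the measured TCP pose, the force, the opening and the grip force at its end, in the units of the state.
- sensors.get_obs(): the state, without advancing time (a new reading comes with each control period).
- vision.read_camera(name): name is "scene" or "top" or "wrist"; returns a dict with "image" (400x640x3 uint8, red, green, blue), "fx", "fy", "cx", "cy" (pixels), "R" (3x3) and "t" (3): a world point X has camera coordinates R X + t. Camera axes: x right, y down, z forward; pixel columns grow to the right and rows downward; lengths in m; the calibration is good to about 2 mm. A picture is of the moment at which its call begins. There is no depth.
- workorder.sign_off(): hands the job in; it is judged then, once.
The state is a dict: "time_s": time; "qpos": joint angles; "joint_velocities": joint speeds; "effort": joint torques, N m; "tool_pos": TCP position; "tool_rot": TCP orientation; "force": force on the tool from outside, world axes, zero at the start; "wrist_torque": the same for the moment, N m; "grip_width": finger opening in m; "grasp_force": force on a finger pad.
Only numpy, scipy, OpenCV 4.12 (cv2) and the standard library are available. Lean on these libraries where they do the work, as an engineer would, in place of code of your own. Each camera call takes 0.05 s, during which the arm holds its last target. There are 200 camera calls.

## Working session

There is one attempt and no reset: what is moved stays moved. The work goes in short steps, Python scripts to look and compute and a tool call to move; the robot and the scene stay as the last step left them, time stands still between calls to the robot, and variables do not carry over. Pictures are saved under pics/ and viewed, at most 10 in all, crops included, and the job is handed in when it is done.

Besides the shell and the picture viewer there is one more tool, called after "Emit:" as a command line: name --argument value ..., lists and objects as JSON in quotes. drive_tool: Moves the arm, as the interface text tells. Its arguments: {"type":"object","properties":{"moves":{"type":"array"},"force":{"type":"number"}},"required":["moves"]}

```bash
mkdir -p pics; ls
cat > h.py <<'E'
import numpy as np, cv2
from cell import sensors, vision, workorder, env
def snap(n,f):
    c=vision.read_camera(n); cv2.imwrite(f'pics/{f}.png',c['image'][:,:,::-1]); np.savez(f'pics/{f}.npz',**c); return c
def load(f): return np.load(f'pics/{f}.npz')
def proj(c,X):
    p=np.asarray(X,float)@c['R'].T+c['t']; return np.c_[c['fx']*p[:,0]/p[:,2]+c['cx'],c['fy']*p[:,1]/p[:,2]+c['cy']]
def ray(c,u,v):
    d=c['R'].T@np.array([(u-c['cx'])/c['fx'],(v-c['cy'])/c['fy'],1]); return -c['R'].T@c['t'],d/np.linalg.norm(d)
def onz(c,u,v,z):
    o,d=ray(c,u,v); return o+d*(z-o[2])/d[2]
def tri(rs):
    A=sum(np.eye(3)-np.outer(d,d) for o,d in rs); b=sum((np.eye(3)-np.outer(d,d))@o for o,d in rs); p=np.linalg.solve(A,b)
    return p,[np.linalg.norm((np.eye(3)-np.outer(d,d))@(p-o)) for o,d in rs]
E
python3 - <<'E'
from h import *
for n in ['scene','top']:
    c=snap(n,n+'0'); print(n,-c['R'].T@c['t'],c['R'][2],c['fx'])
a=[cv2.imread(f'pics/{n}0.png') for n in ['scene','top']]
o=sensors.get_obs(); print(o)
E
```

```text
pics
scene [ 1.53745204 -0.61396814  0.845377  ] [-0.70808853  0.45966074 -0.53602485] 463.22241008808885
top [0.42383759 0.00488001 1.17141808] [ 0.18979123  0.01012292 -0.98177228] 398.11173270477684
{'time_s': 0.1, 'qpos': array([67.15743993, 18.43591393, -4.01508024, 83.16658848,  1.29678754,
       78.54211469, -3.25848942]), 'joint_velocities': array([ 0.04399492, -0.18579147, -0.00867705, -0.08603531, -0.08384777,
       -0.01903677,  0.04626824]), 'effort': array([ 1.56343858e-04, -4.92572236e+01, -4.05021999e-01, -3.13400209e+01,
       -6.38710661e-02,  3.95186269e-02,  6.25147482e-05]), 'tool_pos': array([ 0.26049965, -0.59499413,  0.22956995]), 'tool_rot': array([-1.79900712e+02,  7.33672970e-03,  2.36535707e+01]), 'force': array([ 0.49430029,  0.16064011, -0.82940923]), 'wrist_torque': array([ 0.03014729, -0.01178868,  0.01752045]), 'grasp_force': 0.0, 'grip_width': 0.08697891019230791}
```

View pics/scene0.png

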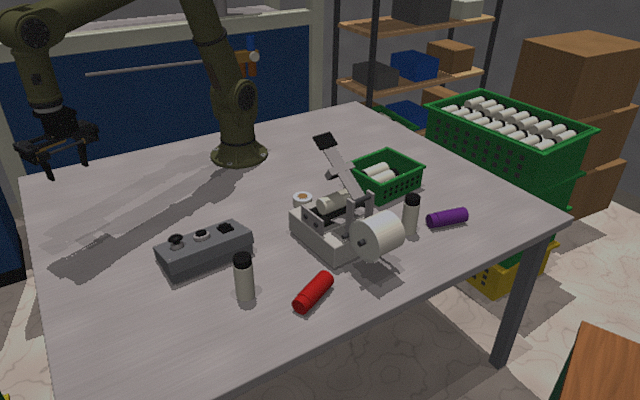

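View pics/top0.png

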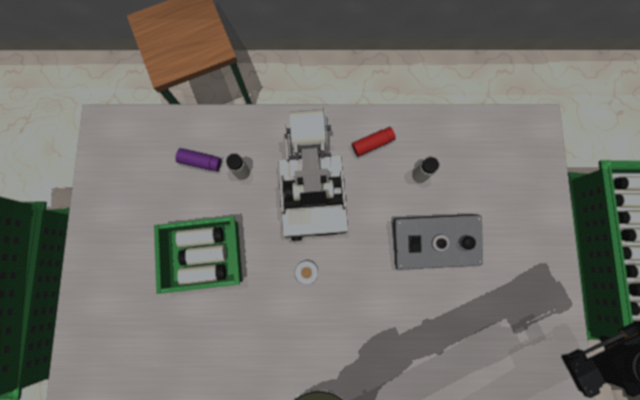

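The scene view shows the box (rocker ~(225,228), start (201,235), stop (176,240)) and the raised pad at (325,141). In the top view the rocker is at (415,244), start at (442,243), stop at (468,242), and the labeller around (313,190).

Run:
```python
from h import *
T=load('top0');S=load('scene0')
t=cv2.imread('pics/top0.png');s=cv2.imread('pics/scene0.png')
A=cv2.resize(t[100:250,265:365],None,fx=4,fy=4,interpolation=cv2.INTER_CUBIC)
B=cv2.resize(s[125:275,280:380],None,fx=4,fy=4,interpolation=cv2.INTER_CUBIC)
cv2.imwrite('pics/c1.png',np.clip(np.hstack([A,B])*1.4,0,255).astype('uint8'))
A=cv2.resize(t[205:275,385:490],None,fx=4,fy=4,interpolation=cv2.INTER_CUBIC)
B=cv2.resize(s[215:285,150:255],None,fx=4,fy=4,interpolation=cv2.INTER_CUBIC)
cv2.imwrite('pics/c2.png',np.clip(np.vstack([A,B])*1.4,0,255).astype('uint8'))
for n,a,b in [('rock',(415,244),(225,228)),('start',(442,243),(201,235)),('stop',(468,242),(176,240))]:
    print(n,tri([ray(T,*a),ray(S,*b)]))
print('jar near box',onz(T,430,164,.127),'labelroll',onz(T,306,272,.031))
```

```text
rock (array([ 0.5086802 , -0.26421154,  0.06313559]), [np.float64(0.0007095411364566685), np.float64(0.0007095411364565698)])
start (array([ 0.51167167, -0.33610801,  0.06888372]), [np.float64(0.0016883086537066631), np.float64(0.0016883086537066285)])
stop (array([ 0.51353295, -0.40387688,  0.08013292]), [np.float64(0.0011116687988959523), np.float64(0.0011116687988960011)])
jar near box [ 0.71958476 -0.29921273  0.127     ] labelroll [0.43096805 0.03700326 0.031     ]
```

View pics/c1.png

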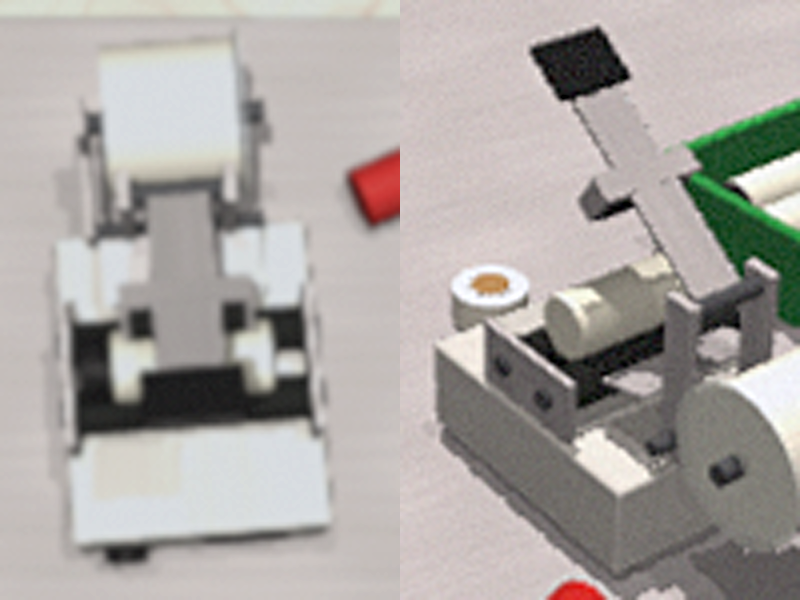

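View pics/c2.png

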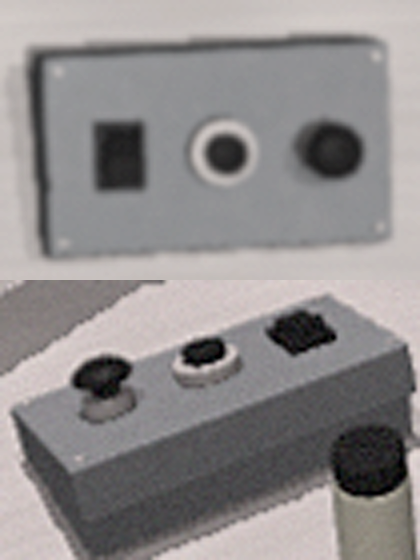

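The crops show the strip and press arm (black pad end in scene at about (326,140)), the machine's front rim in top at (284,236)–(347.5,231), and the box's front lid edge at (397,269)–(482,265). Now the frames.

Run:
```python
from h import *
T=load('top0');S=load('scene0')
np.set_printoptions(precision=4,suppress=True)
for n,a,b in [('rock',(414.75,243.75),(225.75,227.5)),('start',(441.75,243.25),(201,232.5)),('stop',(468,242.5),(175.5,237.5))]:
    print(n,*tri([ray(T,*a),ray(S,*b)]))
print('box')
P=[onz(T,397,268.75,.042),onz(T,482.5,265,.042),onz(T,396.5,218,.078),onz(T,481.5,214.5,.078)]
print(np.array(P))
d=P[0]-P[1];yb=np.arctan2(-d[0],d[1]);print('yaw',np.degrees(yb),np.linalg.norm(d))
C=np.mean(P,0);Rb=np.array([[np.cos(yb),-np.sin(yb)],[np.sin(yb),np.cos(yb)]])
print('C',C)
s=np.sin(np.radians(15));co=np.cos(np.radians(15))
for n,y,h in [('rock',.07,.01),('start',0,.022),('stop',-.07,.036)]:
    q=C[:2]+Rb@[-h*s,y]; X=[*q,.06+h*co]; print(n,np.array(X),proj(T,[X]),proj(S,[X]))
print('labeller')
F=[onz(T,284.25,236.25,.08),onz(T,347.5,231.25,.08)]; d=F[0]-F[1]; yl=np.arctan2(-d[0],d[1]); print(np.array(F),np.degrees(yl),np.linalg.norm(d))
Rl=np.array([[np.cos(yl),-np.sin(yl)],[np.sin(yl),np.cos(yl)]])
L=np.mean(F,0)[:2]+Rl@[.11,0];print('L',L)
g=lambda x,y,z:[*(L+Rl@[x,y]),z]
for th in [.5,.55,.6,.65,.7,.75]:
    X=g(.1-.19*np.cos(th)+.007*np.sin(th),0,.192+.19*np.sin(th)+.007*np.cos(th)); print(th,np.array(X),proj(S,[X]),proj(T,[X]))
# checks: back top corners of box, pad ray
print(proj(S,[g(-.11,.09,.08),g(-.11,-.09,.08),g(.11,-.09,.08)]),proj(T,[g(.11,.09,.08),g(.11,-.09,.08)]))
```

```text
rock [ 0.5095 -0.2627  0.0648] [np.float64(0.001223865710408826), np.float64(0.0012238657104089352)]
start [ 0.5102 -0.334   0.0755] [np.float64(0.0009940116529244002), np.float64(0.0009940116529243508)]
stop [ 0.5113 -0.4025  0.0863] [np.float64(7.990050820138262e-05), np.float64(7.990050820138958e-05)]
box
[[ 0.441  -0.217   0.042 ]
 [ 0.4525 -0.4552  0.042 ]
 [ 0.5786 -0.2133  0.078 ]
 [ 0.5892 -0.4481  0.078 ]]
yaw 2.7472088156564336 0.23848418573885688
C [ 0.5154 -0.3334  0.06  ]
rock [ 0.5094 -0.2636  0.0697] [[415.0949 243.4427]] [[224.8295 226.1725]]
start [ 0.5097 -0.3337  0.0813] [[441.9358 243.1304]] [[200.4145 230.642 ]]
stop [ 0.5094 -0.4038  0.0948] [[469.6723 242.9478]] [[174.2824 234.7118]]
labeller
[[ 0.5268  0.0961  0.08  ]
 [ 0.5412 -0.0774  0.08  ]] 4.752053620016917 0.1741094111597395
L [0.6436 0.0185]
0.5 [0.5804 0.0132 0.2892] [[322.6042 143.1706]] [[313.9063 203.7445]]
0.55 [0.5855 0.0136 0.2973] [[323.7958 141.1572]] [[313.6982 200.8887]]
0.6 [0.5909 0.0141 0.3051] [[325.0897 139.2597]] [[313.4741 197.8356]]
0.65 [0.5967 0.0146 0.3126] [[326.485  137.4845]] [[313.2344 194.5921]]
0.7 [0.6029 0.0151 0.3198] [[327.9804 135.8381]] [[312.9797 191.1663]]
0.75 [0.6095 0.0156 0.3266] [[329.5744 134.3268]] [[312.7107 187.5676]]
[[335.0684 190.8659]
 [287.2952 209.7275]
 [334.0784 247.9384]] [[278.2799 159.3037]
 [341.2658 154.3938]]
```

The measured controls agree with the model to within 3 mm. For the rocker I'll use one finger of the open gripper (15×19 mm tip), with the tool square to the lid.

```bash
cat >> h.py <<'E'
from scipy.spatial.transform import Rotation as Ro
C=np.array([.5154,-.3334,.06]); yb=np.radians(2.75); L=np.array([.6436,.0185,0]); yl=np.radians(4.75)
Rb=Ro.from_euler('z',yb).as_matrix()@Ro.from_euler('y',-15,degrees=True).as_matrix() # lid frame: x upslope,y left,z normal
Rl=Ro.from_euler('z',yl).as_matrix()
FL=np.diag([1.,-1,-1])
def lid(x,y,h): return C+Rb@[x,y,h]
def plan(tip,R,off=0):
    """tip: world point for fingertip at tool-y offset off(m)"""
    o=sensors.get_obs(); R0=Ro.from_euler('xyz',o['tool_rot'],degrees=True).as_matrix()
    tcp=np.asarray(tip)-R@[0,off,env.tip_extent]
    print('mm',np.round(R0.T@(tcp-o['tool_pos'])*1e3,1),'rv',np.round(Ro.from_matrix(R0.T@R).as_rotvec(),4),'tcp',tcp)
E
python3 - <<'E'
from h import *
print(env.tip_extent); plan(lid(.009,.07,.05),Rb@FL,.051)
E
```

```text
0.008
mm [ 375.7 -252.4  111.6] rv [-0.0494  0.2593  0.3625] tcp [ 0.50328375 -0.21284248  0.11835307]
```

Emit:
drive_tool --moves '[{"x": 60,"y": -40,"z": 0,"rx": -0.049,"ry": 0.259,"rz": 0.363,"fingers": -1},{"x": 120,"y": -80,"z": 0,"rx": -0.049,"ry": 0.259,"rz": 0.363,"fingers": -1},{"x": 180,"y": -120,"z": 0,"rx": -0.049,"ry": 0.259,"rz": 0.363,"fingers": -1},{"x": 230,"y": -155,"z": 10,"rx": -0.049,"ry": 0.259,"rz": 0.363,"fingers": -1},{"x": 280,"y": -190,"z": 20,"rx": -0.049,"ry": 0.259,"rz": 0.363,"fingers": -1},{"x": 330,"y": -222,"z": 30,"rx": -0.049,"ry": 0.259,"rz": 0.363,"fingers": -1},{"x": 376,"y": -252,"z": 50,"rx": -0.049,"ry": 0.259,"rz": 0.363,"fingers": -1},{"x": 376,"y": -252,"z": 100,"rx": -0.049,"ry": 0.259,"rz": 0.363,"fingers": -1},{"x": 376,"y": -252,"z": 112,"rx": -0.049,"ry": 0.259,"rz": 0.363,"fingers": -1},{"x": 376,"y": -252,"z": 112,"rx": -0.049,"ry": 0.259,"rz": 0.363,"fingers": -1},{"x": 376,"y": -252,"z": 112,"rx": -0.049,"ry": 0.259,"rz": 0.363,"fingers": -1}]'

```text
time_s: 1.48
tool_pos: [0.5047, -0.216, 0.1205]
tool_rot: [179.8, -15.2, 2.6]
force: [-0.6, -0.7, -0.3]
grip_width: 0.0873
grasp_force: 0.0
```

Run:
```python
from h import *
w=snap('wrist','w1'); s=snap('scene','s1')
print(-w['R'].T@w['t'])
X=[lid(.009,.07,.008),lid(0,0,.022),lid(-.024,.087,0),lid(.024,.053,0),lid(.024,.087,0),lid(-.024,.053,0)]
print(proj(w,X),proj(s,X))
B=cv2.resize(s['image'][185:265,170:270,::-1],None,fx=4,fy=4,interpolation=cv2.INTER_CUBIC)
W=cv2.resize(w['image'][:,:,::-1],(400,250))
cv2.imwrite('pics/w1c.png',np.vstack([np.clip(B*1.4,0,255).astype('uint8'),W]))
plan(lid(.009,.07,.008),Rb@FL,.051)
```

```text
[ 0.53186835 -0.21575735  0.28704912]
[[392.73562792 217.91073944]
 [506.38878678 238.03789806]
 [364.48910617 257.77800271]
 [416.27843676 193.16973793]
 [366.53795793 193.35766   ]
 [411.61201894 257.56361506]] [[226.25428865 227.67866812]
 [200.42153937 230.65112291]
 [227.65973046 225.1810952 ]
 [223.36547849 233.79506155]
 [234.53423948 229.68697514]
 [216.72899044 229.11221934]]
mm [-2.  -3.  43.7] rv [ 0.0038 -0.0029 -0.0018] tcp [ 0.51414163 -0.21232094  0.07778418]
```

View pics/w1c.png

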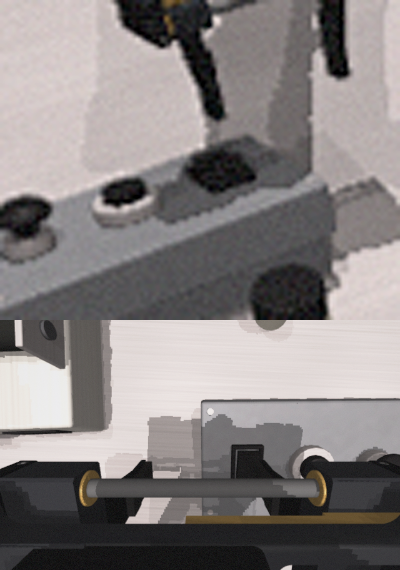

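The wrist view shows the rocker and its frame at full-image columns ~371–421 with far edge at row ~198, about 5 px off the prediction. I'll measure that precisely.

Run:
```python
from h import *
w=load('w1'); g=cv2.cvtColor(w['image'],cv2.COLOR_RGB2GRAY)
print('row205',list(g[205,360:430])); print('row215',list(g[215,360:430:2])); print('col395',list(g[185:235,395])); print('col385',list(g[185:235,380]))
print('lid back edge col440',list(g[120:136,440]),'left row170',list(g[170,315:330]))
print(proj(w,[lid(.0725,.12,0),lid(.0725,0,0),lid(0,.12,0)]))
plan(lid(.009,.07,.008),Rb@FL,.051)
```

```text
row205 [np.uint8(115), np.uint8(115), np.uint8(115), np.uint8(111), np.uint8(114), np.uint8(115), np.uint8(113), np.uint8(112), np.uint8(97), np.uint8(91), np.uint8(50), np.uint8(26), np.uint8(30), np.uint8(30), np.uint8(31), np.uint8(28), np.uint8(34), np.uint8(33), np.uint8(35), np.uint8(29), np.uint8(31), np.uint8(31), np.uint8(35), np.uint8(35), np.uint8(35), np.uint8(32), np.uint8(33), np.uint8(34), np.uint8(29), np.uint8(28), np.uint8(29), np.uint8(37), np.uint8(24), np.uint8(34), np.uint8(34), np.uint8(34), np.uint8(34), np.uint8(33), np.uint8(34), np.uint8(33), np.uint8(31), np.uint8(31), np.uint8(35), np.uint8(31), np.uint8(29), np.uint8(34), np.uint8(33), np.uint8(29), np.uint8(35), np.uint8(30), np.uint8(31), np.uint8(35), np.uint8(37), np.uint8(37), np.uint8(25), np.uint8(25), np.uint8(33), np.uint8(27), np.uint8(29), np.uint8(32), np.uint8(29), np.uint8(41), np.uint8(69), np.uint8(113), np.uint8(112), np.uint8(113), np.uint8(111), np.uint8(115), np.uint8(114), np.uint8(113)]
row215 [np.uint8(110), np.uint8(111), np.uint8(111), np.uint8(108), np.uint8(98), np.uint8(36), n
[... 1827 characters left out ...]
.uint8(13), np.uint8(19)]
lid back edge col440 [np.uint8(224), np.uint8(223), np.uint8(221), np.uint8(221), np.uint8(207), np.uint8(154), np.uint8(131), np.uint8(75), np.uint8(77), np.uint8(88), np.uint8(122), np.uint8(147), np.uint8(154), np.uint8(163), np.uint8(175), np.uint8(178)] left row170 [np.uint8(130), np.uint8(131), np.uint8(132), np.uint8(131), np.uint8(131), np.uint8(129), np.uint8(123), np.uint8(91), np.uint8(134), np.uint8(143), np.uint8(155), np.uint8(166), np.uint8(156), np.uint8(119), np.uint8(119)]
[[317.64137572 120.70517989]
 [503.56628811 120.16485508]
 [318.45919563 226.6354559 ]]
mm [-2.  -3.  43.7] rv [ 0.0038 -0.0029 -0.0018] tcp [ 0.51414163 -0.21232094  0.07778418]
```

Run:
```python
from h import *
w=load('w1'); cv2.imwrite('pics/w1d.png',np.clip(cv2.resize(w['image'][110:270,300:540,::-1],None,fx=3.3,fy=3.3,interpolation=cv2.INTER_CUBIC)*1.5,0,255).astype('uint8'))
```

```text
(no output)
```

View pics/w1d.png

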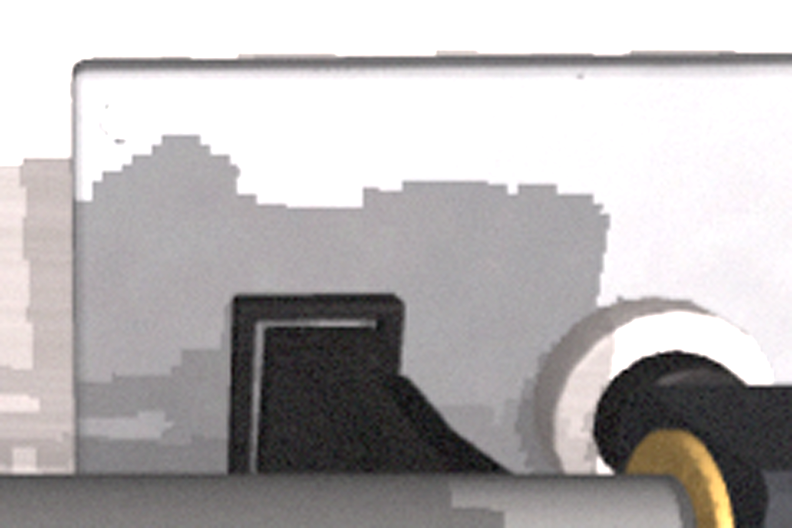

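Run:
```python
from h import *
w=load('w1'); o=sensors.get_obs(); R0=Ro.from_euler('xyz',o['tool_rot'],degrees=True).as_matrix()
print(o['tool_pos'],o['tool_rot'])
P=[o['tool_pos']+R0@[x,y,.008] for x in(.0095,-.0095) for y in(.0435,.0585)]
print(proj(w,P))
g=cv2.GaussianBlur(cv2.cvtColor(w['image'],cv2.COLOR_RGB2GRAY),(3,3),0)
c=np.clip((g[190:262,360:440].astype(float)-8)*5,0,255).astype('uint8')
cv2.imwrite('pics/w1e.png',cv2.resize(c,None,fx=8,fy=8,interpolation=cv2.INTER_CUBIC))
```

```text
[ 0.50475454 -0.21562699  0.12048585] [179.80938503 -15.16458282   2.64626787]
[[402.47599938 224.82851138]
 [430.72845244 224.79526609]
 [400.33167459 257.58850064]
 [427.7982293  257.55435845]]
```

View pics/w1e.png

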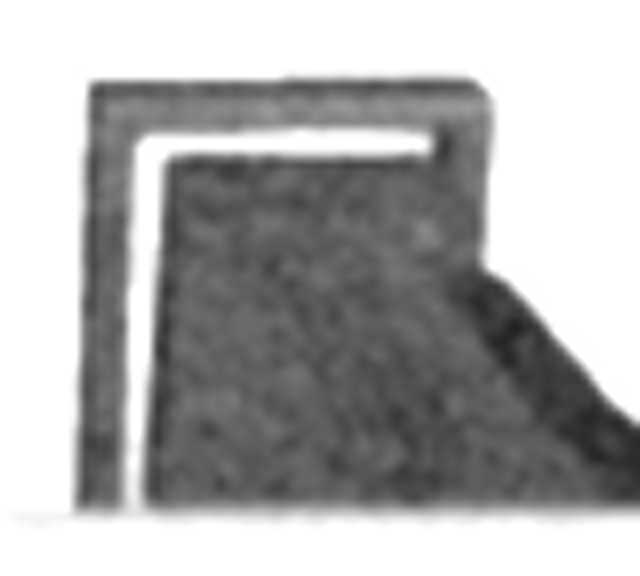

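The high-contrast crop shows the frame at columns 370–421 with far edge at row 199, and the finger's far edge at row ~224, exactly as predicted. So the wrist calibration holds and the box estimate needs about (-3.5, -2) mm. I'll apply that and start the descent.

```bash
cat >> h.py <<'E'
C=C+Rb@[-.0035,-.0025,0]
E
python3 - <<'E'
from h import *
w=load('w1'); print(proj(w,[lid(0,0,.012),lid(0,.023,.012),lid(.023,0,.012),lid(.015,0,.022),lid(0,.015,.022),lid(.024,.087,.003),lid(.024,.053,.003)]))
plan(lid(.009,.07,.012),Rb@FL,.050)
E
```

```text
[[501.18138869 237.11341542]
 [466.89997536 237.26113711]
 [506.02679943 204.18951273]
 [512.94973648 220.95503058]
 [486.11803437 243.22117117]
 [370.65243692 199.471635  ]
 [420.84324762 199.27832652]]
mm [-5.5  0.5 39.7] rv [ 0.0038 -0.0029 -0.0018] tcp [ 0.50989862 -0.21602878  0.08074202]
```

Emit:
drive_tool --moves '[{"x": -5.5,"y": 0.5,"z": 15,"fingers": -1},{"x": -5.5,"y": 0.5,"z": 30,"fingers": -1},{"x": -5.5,"y": 0.5,"z": 38,"fingers": -1},{"x": -5.5,"y": 0.5,"z": 38,"fingers": -1},{"x": -5.5,"y": 0.5,"z": 38,"fingers": -1}]'

```text
invalid input at $.moves[0]: expected keys x, y, z, rx, ry, rz, fingers
```

Run:
```python
from h import *
w=snap('wrist','w2'); s=snap('scene','s2'); o=sensors.get_obs(); print(o['tool_pos'],o['tool_rot'],o['force'])
plan(lid(.009,.07,.012),Rb@FL,.050)
a=np.clip(cv2.resize(s['image'][190:260,180:260,::-1],(480,420),interpolation=cv2.INTER_CUBIC)*1.6,0,255).astype('uint8')
g=cv2.cvtColor(w['image'],cv2.COLOR_RGB2GRAY)[190:260,360:440].astype(float)
b=cv2.cvtColor(cv2.resize(np.clip((g-8)*5,0,255).astype('uint8'),(320,420)),cv2.COLOR_GRAY2BGR)
cv2.imwrite('pics/c3.png',np.hstack([a,b]))
```

```text
[ 0.50451874 -0.21496531  0.11992717] [179.83993218 -15.12114416   2.683883  ] [0.2385092  0.10880383 0.36245442]
mm [-5.1  1.2 39.2] rv [ 0.0031 -0.0021 -0.0011] tcp [ 0.50989862 -0.21602878  0.08074202]
```

View pics/c3.png

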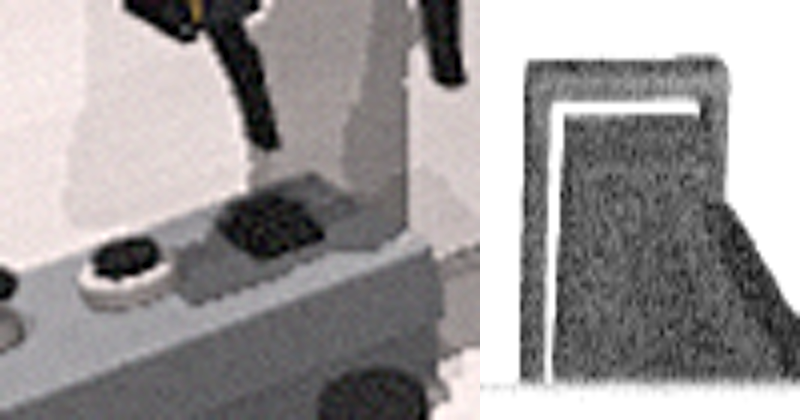

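That picture shows the finger still hovering above and behind the rocker, because the move was refused for missing keys. I'll send it again with full keys, relative to the commanded pose.

Emit:
drive_tool --moves '[{"x": -3.5,"y": 3.5,"z": 15,"rx": 0,"ry": 0,"rz": 0,"fingers": -1},{"x": -3.5,"y": 3.5,"z": 30,"rx": 0,"ry": 0,"rz": 0,"fingers": -1},{"x": -3.5,"y": 3.5,"z": 36,"rx": 0,"ry": 0,"rz": 0,"fingers": -1},{"x": -3.5,"y": 3.5,"z": 36,"rx": 0,"ry": 0,"rz": 0,"fingers": -1},{"x": -3.5,"y": 3.5,"z": 36,"rx": 0,"ry": 0,"rz": 0,"fingers": -1},{"x": -3.5,"y": 3.5,"z": 36,"rx": 0,"ry": 0,"rz": 0,"fingers": -1}]'

```text
time_s: 2.42
tool_pos: [0.5093, -0.2174, 0.0844]
tool_rot: [179.9, -14.9, 2.7]
force: [-15.0, 4.6, 24.1]
grip_width: 0.0872
grasp_force: 12.9
```

Run:
```python
from h import *
o=sensors.get_obs(); print(o['tool_pos'],o['tool_rot'],o['force'])
plan(lid(.009,.07,.012),Rb@FL,.050)
```

```text
[ 0.50930933 -0.21743268  0.08443776] [179.90434392 -14.88325723   2.71900469] [-15.01650382   4.56165954  24.11494093]
mm [-0.3 -1.4  3.7] rv [ 0.0018  0.002  -0.0005] tcp [ 0.50989862 -0.21602878  0.08074202]
```

Run:
```python
from h import *
w=snap('wrist','w3'); s=snap('scene','s3'); o=sensors.get_obs(); print(o['tool_pos'],o['force'],o['wrist_torque'],o['grasp_force'])
tip=o['tool_pos']+Ro.from_euler('xyz',o['tool_rot'],degrees=True).as_matrix()@[0,.05,.008]
print('tip lid',Rb.T@(tip-C), proj(s,[tip]))
a=np.clip(cv2.resize(s['image'][200:250,190:250,::-1],(480,400),interpolation=cv2.INTER_CUBIC)*1.8,0,255).astype('uint8')
g=cv2.cvtColor(w['image'],cv2.COLOR_RGB2GRAY)[190:260,360:420].astype(float)
b=cv2.cvtColor(cv2.resize(np.clip((g-8)*5,0,255).astype('uint8'),(320,400)),cv2.COLOR_GRAY2BGR)
cv2.imwrite('pics/c4.png',np.hstack([a,b]))
```

```text
[ 0.50934937 -0.21745561  0.08448433] [-14.2993501    4.57266618  24.12433522] [-0.009809    2.37570852 -0.4204104 ] 12.893816070702826
tip lid [0.00933103 0.06858615 0.01586905] [[223.95024483 225.28874836]]
```

View pics/c4.png

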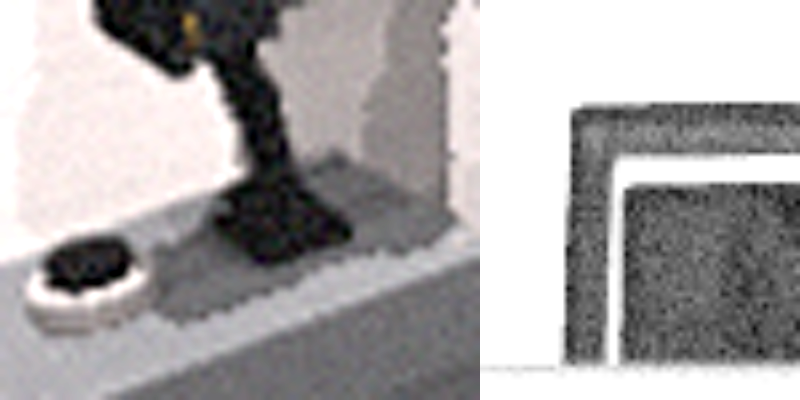

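The finger is on the rocker, but a tip parallel to the lid also bears across the pivot, so it may be only half tipped. I'll back off, tilt the tool about 20° so the tip's far edge leads, and press with that edge about 14 mm from the pivot.

Emit:
drive_tool --moves '[{"x": 0,"y": -1,"z": -12,"rx": 0,"ry": 0,"rz": 0,"fingers": -1},{"x": -1,"y": -1,"z": -22,"rx": 0,"ry": -0.17,"rz": 0,"fingers": -1},{"x": -1,"y": -1,"z": -22,"rx": 0,"ry": -0.349,"rz": 0,"fingers": -1},{"x": -1,"y": -1,"z": -22,"rx": 0,"ry": -0.349,"rz": 0,"fingers": -1},{"x": -1,"y": -1,"z": -14,"rx": 0,"ry": -0.349,"rz": 0,"fingers": -1},{"x": -1,"y": -1,"z": -8,"rx": 0,"ry": -0.349,"rz": 0,"fingers": -1},{"x": -1,"y": -1,"z": -8,"rx": 0,"ry": -0.349,"rz": 0,"fingers": -1},{"x": -1,"y": -1,"z": -8,"rx": 0,"ry": -0.349,"rz": 0,"fingers": -1},{"x": -1,"y": -1,"z": -8,"rx": 0,"ry": -0.349,"rz": 0,"fingers": -1}]'

```text
time_s: 3.65
tool_pos: [0.5071, -0.2164, 0.0909]
tool_rot: [179.9, 4.9, 2.7]
force: [0.3, 0.1, 0.1]
grip_width: 0.0871
grasp_force: 0.0
```

```bash
cat >> h.py <<'E'
def corner():
    o=sensors.get_obs(); R=Ro.from_euler('xyz',o['tool_rot'],degrees=True).as_matrix()
    for x in(.0095,-.0095): print('tip edge in lid mm',np.round(1e3*Rb.T@(o['tool_pos']+R@[x,.05,.008]-C),1))
    print('rot',o['tool_rot'],'F',o['force'],'F lid',Rb.T@o['force'],'t',o['time_s'])
E
python3 -c "
from h import *
corner()"
```

```text
tip edge in lid mm [15.1 69.7 19.8]
tip edge in lid mm [-2.8 69.7 26.3]
rot [179.89107708   4.92891222   2.69082768] F [0.25089141 0.14438161 0.1216299 ] F lid [0.28023467 0.13217804 0.05083189] t 3.65
```

Emit:
drive_tool --moves '[{"x": 0.7,"y": 0,"z": 1.9,"rx": 0,"ry": 0,"rz": 0,"fingers": -1},{"x": 1.4,"y": 0,"z": 3.8,"rx": 0,"ry": 0,"rz": 0,"fingers": -1},{"x": 2,"y": 0,"z": 5.6,"rx": 0,"ry": 0,"rz": 0,"fingers": -1},{"x": 2,"y": 0,"z": 5.6,"rx": 0,"ry": 0,"rz": 0,"fingers": -1},{"x": 2,"y": 0,"z": 5.6,"rx": 0,"ry": 0,"rz": 0,"fingers": -1}]'

```text
time_s: 4.28
tool_pos: [0.5084, -0.2163, 0.0862]
tool_rot: [179.9, 5.0, 2.7]
force: [-4.8, 1.7, 10.2]
grip_width: 0.0872
grasp_force: 5.7
```

```bash
python3 -c "
from h import *
corner()"
```

```text
tip edge in lid mm [15.2 69.8 15. ]
tip edge in lid mm [-2.7 69.8 21.5]
rot [179.87251546   5.02548466   2.69207637] F [-4.84482871  1.72319476 10.16118193] F lid [-1.96458996  1.95365612 11.04603991] t 4.275
```

Emit:
drive_tool --moves '[{"x": 0.4,"y": 0,"z": 1,"rx": 0,"ry": 0,"rz": 0,"fingers": -1},{"x": 0.7,"y": 0,"z": 2,"rx": 0,"ry": 0,"rz": 0,"fingers": -1},{"x": 0.7,"y": 0,"z": 2,"rx": 0,"ry": 0,"rz": 0,"fingers": -1},{"x": 0.7,"y": 0,"z": 2,"rx": 0,"ry": 0,"rz": 0,"fingers": -1}]'

```text
time_s: 4.78
tool_pos: [0.5086, -0.2164, 0.0858]
tool_rot: [179.8, 5.1, 2.7]
force: [-8.6, 3.2, 20.2]
grip_width: 0.0874
grasp_force: 10.7
```

```bash
python3 -c "
from h import *
corner(); w=snap('wrist','w4')"
```

```text
tip edge in lid mm [15.2 69.7 14.6]
tip edge in lid mm [-2.6 69.7 21.1]
rot [179.82977976   5.08073477   2.66120464] F [-8.64351027  3.16545206 20.24720647] F lid [-2.95231481  3.57650613 21.75252095] t 4.775
```

Hard stop: the force rises from 11 to 22 N with only 0.4 mm of movement, and the load on the far half is well over the 2 N needed. I'll retreat to the earlier hover pose to compare pictures before and after.

```bash
python3 -c "
from h import *
C2=C-Rb@[-.0035,-.0025,0]
plan(C2+Rb@[.009,.07,.05],Rb@FL,.051)"
```

```text
mm [ -8.1  -3.7 -32. ] rv [ 0.0031  0.3504 -0.0011] tcp [ 0.50328375 -0.21284248  0.11835307]
```

Emit:
drive_tool --moves '[{"x": -5,"y": 0,"z": -14,"rx": 0,"ry": 0,"rz": 0,"fingers": -1},{"x": -8,"y": -2,"z": -32,"rx": 0,"ry": 0.17,"rz": 0,"fingers": -1},{"x": -8,"y": -3,"z": -33,"rx": 0,"ry": 0.35,"rz": 0,"fingers": -1},{"x": -8,"y": -3,"z": -33,"rx": 0,"ry": 0.35,"rz": 0,"fingers": -1},{"x": -8,"y": -3,"z": -33,"rx": 0,"ry": 0.35,"rz": 0,"fingers": -1}]'

```text
time_s: 5.45
tool_pos: [0.5049, -0.2136, 0.117]
tool_rot: [179.9, -15.1, 2.8]
force: [0.7, -0.3, 0.3]
grip_width: 0.0869
grasp_force: 0.0
```

Run:
```python
from h import *
corner(); w=snap('wrist','w5'); s=snap('scene','s5'); t=snap('top','t5')
def e(c,k): 
    g=cv2.cvtColor(c['image'],cv2.COLOR_RGB2GRAY)[190:260,355:435].astype(float)
    return cv2.resize(np.clip((g-8)*k,0,255).astype('uint8'),(400,300),interpolation=cv2.INTER_CUBIC)
def f(c):
    g=cv2.cvtColor(c['image'],cv2.COLOR_RGB2GRAY)[210:246,205:253].astype(float)
    return cv2.resize(np.clip((g-5)*3,0,255).astype('uint8'),(400,300),interpolation=cv2.INTER_CUBIC)
cv2.imwrite('pics/c5.png',np.vstack([np.hstack([e(load('w1'),5),e(w,5)]),np.hstack([f(load('scene0')),f(s)])]))
```

```text
tip edge in lid mm [23.2 72.7 48.4]
tip edge in lid mm [ 4.2 72.7 48.4]
rot [179.88755009 -15.06758687   2.7626433 ] F [ 0.68609418 -0.25296599  0.27159122] F lid [ 0.72052259 -0.28559219  0.08810848] t 5.45
```

View pics/c5.png

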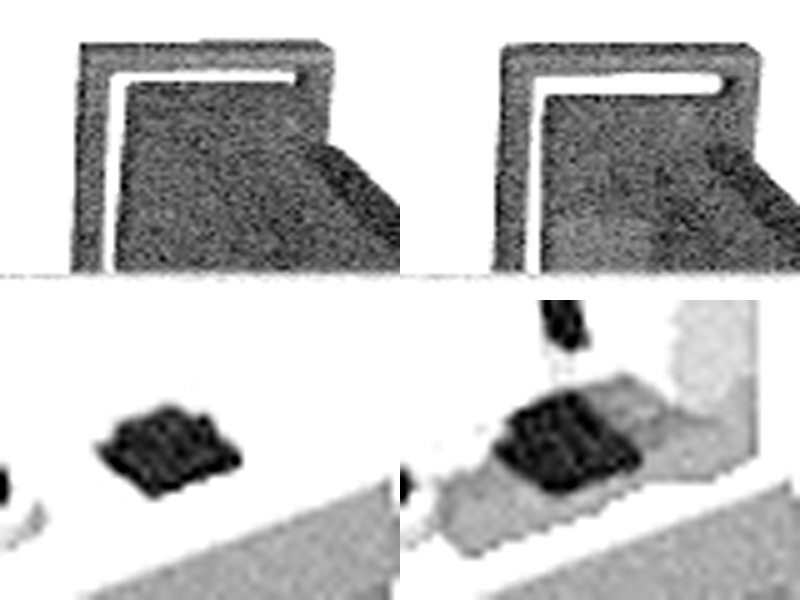

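After pressing (right), the gap beyond the far edge of the rocker has widened and its near half stands up: it is switched on. Next is the press arm, with fingers closed and the tool vertical, coming in from above.

Run:
```python
from h import *
p=L+Rl@[-.02,0,0]
for z in (.37,.30,.21): plan([p[0],p[1],z],Rl@FL,0)
o=sensors.get_obs();R0=Ro.from_euler('xyz',o['tool_rot'],degrees=True).as_matrix(); print('up 200mm',R0.T@[0,0,200])
```

```text
mm [ 192.6 -223.4 -218.7] rv [ 0.0054 -0.2638 -0.0331] tcp [0.62366869 0.01684384 0.378     ]
mm [ 174.4 -223.5 -151.1] rv [ 0.0054 -0.2638 -0.0331] tcp [0.62366869 0.01684384 0.308     ]
mm [ 150.9 -223.6  -64.2] rv [ 0.0054 -0.2638 -0.0331] tcp [0.62366869 0.01684384 0.218     ]
up 200mm [  52.16154973    0.20160153 -193.07804662]
```

Emit:
drive_tool --moves '[{"x": 13,"y": 0,"z": -48,"rx": 0,"ry": 0,"rz": 0,"fingers": 1},{"x": 26,"y": 0,"z": -97,"rx": 0,"ry": 0,"rz": 0,"fingers": 1},{"x": 39,"y": 0,"z": -145,"rx": 0,"ry": -0.13,"rz": 0,"fingers": 1},{"x": 52,"y": 0,"z": -193,"rx": 0,"ry": -0.264,"rz": -0.033,"fingers": 1},{"x": 68,"y": 0,"z": -251,"rx": 0.005,"ry": -0.264,"rz": -0.033,"fingers": 1},{"x": 95,"y": -50,"z": -245,"rx": 0.005,"ry": -0.264,"rz": -0.033,"fingers": 1},{"x": 125,"y": -100,"z": -238,"rx": 0.005,"ry": -0.264,"rz": -0.033,"fingers": 1},{"x": 150,"y": -150,"z": -230,"rx": 0.005,"ry": -0.264,"rz": -0.033,"fingers": 1},{"x": 175,"y": -195,"z": -224,"rx": 0.005,"ry": -0.264,"rz": -0.033,"fingers": 1},{"x": 193,"y": -223,"z": -219,"rx": 0.005,"ry": -0.264,"rz": -0.033,"fingers": 1},{"x": 193,"y": -223,"z": -219,"rx": 0.005,"ry": -0.264,"rz": -0.033,"fingers": 1},{"x": 193,"y": -223,"z": -219,"rx": 0.005,"ry": -0.264,"rz": -0.033,"fingers": 1},{"x": 193,"y": -223,"z": -219,"rx": 0.005,"ry": -0.264,"rz": -0.033,"fingers": 1}]'

```text
time_s: 7.22
tool_pos: [0.6226, 0.0143, 0.3776]
tool_rot: [179.9, 0.1, 4.5]
force: [0.1, 0.1, -0.1]
grip_width: 0.0001
grasp_force: 0.0
```

```bash
cat >> h.py <<'E'
def lab():
    o=sensors.get_obs(); R=Ro.from_euler('xyz',o['tool_rot'],degrees=True).as_matrix()
    print('tip in labeller mm',np.round(1e3*Rl.T@(o['tool_pos']+R@[0,0,.008]-L),1),'F',o['force'],'w',o['grip_width'],'t',o['time_s'])
E
python3 -c "
from h import *
lab(); p=L+Rl@[-.02,0,0]
for z in (.22,.205,.197): plan([p[0],p[1],z],Rl@FL,0)
w=snap('wrist','w6')
# check arm strip columns in wrist view
X=[[*(L+Rl@[x,y,0])[:2],.192+(.1-x)*.71] for x in (-.02,.03) for y in (.02,-.02)]
print(proj(w,X)); g=cv2.cvtColor(w['image'],cv2.COLOR_RGB2GRAY)
for r in (60,100,140): print(r,g[r,220:430:6])
"
```

```text
tip in labeller mm [-21.3  -2.5 369.6] F [ 0.13825417  0.11637261 -0.11105945] w 0.00011867256437510893 t 7.225
mm [  1.4  -2.7 149.6] rv [ 0.0013  0.0011 -0.0046] tcp [0.62366869 0.01684384 0.228     ]
mm [  1.4  -2.7 164.6] rv [ 0.0013  0.0011 -0.0046] tcp [0.62366869 0.01684384 0.213     ]
mm [  1.4  -2.7 172.6] rv [ 0.0013  0.0011 -0.0046] tcp [0.62366869 0.01684384 0.205     ]
[[294.45384179 194.89892861]
 [343.68347464 194.62853296]
 [296.31228082 129.37040513]
 [341.85354288 129.12637579]]
60 [230 231 230 228 226 225 205 196 192 115 151 239  74  70 206 156 157 158
 154 154 154  50  99 183  82 119 178 181 170 162 163 164 139 190 215]
100 [224 224 227 226 229 228 236 190 241 241 156 159 129 129 153 151 157 160
 160 156 159 156 154 154 158 210 213 209 161 166 163 161 230 226 226]
140 [209 210 209 211 210 213 216  40  38  90 158 156 155 155 154 154 153 153
 154 153 151 154 150 154 155 141 123  62 174 163 220 228 228 228 228]
```

Emit:
drive_tool --moves '[{"x": 0,"y": 0,"z": 40,"rx": 0,"ry": 0,"rz": 0,"fingers": 1},{"x": 0,"y": 0,"z": 65,"rx": 0,"ry": 0,"rz": 0,"fingers": 1},{"x": 0,"y": 0,"z": 75,"rx": 0,"ry": 0,"rz": 0,"fingers": 1},{"x": 0,"y": 0,"z": 84,"rx": 0,"ry": 0,"rz": 0,"fingers": 1},{"x": 0,"y": 0,"z": 93,"rx": 0,"ry": 0,"rz": 0,"fingers": 1},{"x": 0,"y": 0,"z": 102,"rx": 0,"ry": 0,"rz": 0,"fingers": 1},{"x": 0,"y": 0,"z": 111,"rx": 0,"ry": 0,"rz": 0,"fingers": 1},{"x": 0,"y": 0,"z": 120,"rx": 0,"ry": 0,"rz": 0,"fingers": 1},{"x": 0,"y": 0,"z": 129,"rx": 0,"ry": 0,"rz": 0,"fingers": 1},{"x": 0,"y": 0,"z": 138,"rx": 0,"ry": 0,"rz": 0,"fingers": 1},{"x": 0,"y": 0,"z": 147,"rx": 0,"ry": 0,"rz": 0,"fingers": 1},{"x": 0,"y": 0,"z": 155,"rx": 0,"ry": 0,"rz": 0,"fingers": 1},{"x": 0,"y": 0,"z": 162,"rx": 0,"ry": 0,"rz": 0,"fingers": 1},{"x": 0,"y": 0,"z": 166,"rx": 0,"ry": 0,"rz": 0,"fingers": 1},{"x": 0,"y": 0,"z": 166,"rx": 0,"ry": 0,"rz": 0,"fingers": 1},{"x": 0,"y": 0,"z": 166,"rx": 0,"ry": 0,"rz": 0,"fingers": 1}]'

```text
time_s: 9.28
tool_pos: [0.6226, 0.0159, 0.2117]
tool_rot: [180.0, 0.0, 4.6]
force: [-0.0, 0.3, 0.7]
grip_width: 0.0004
grasp_force: 0.0
```

```bash
python3 -c "
from h import *
lab()"
```

```text
tip in labeller mm [-21.2  -0.8 203.7] F [-0.04506241  0.31853866  0.65373851] w 0.00038111157924151093 t 9.275
```

Contact force is small and the tip is at 204 mm, so I'll continue down gently onto the jar.

Emit:
drive_tool --moves '[{"x": 0,"y": 0,"z": 3,"rx": 0,"ry": 0,"rz": 0,"fingers": 1},{"x": 0,"y": 0,"z": 6,"rx": 0,"ry": 0,"rz": 0,"fingers": 1},{"x": 0,"y": 0,"z": 8,"rx": 0,"ry": 0,"rz": 0,"fingers": 1},{"x": 0,"y": 0,"z": 8,"rx": 0,"ry": 0,"rz": 0,"fingers": 1},{"x": 0,"y": 0,"z": 8,"rx": 0,"ry": 0,"rz": 0,"fingers": 1}]'

```text
time_s: 9.9
tool_pos: [0.6222, 0.0158, 0.2033]
tool_rot: [180.0, 0.1, 4.6]
force: [-0.0, 0.0, -0.0]
grip_width: 0.0005
grasp_force: 0.0
```

```bash
python3 -c "
from h import *
lab()"
```

```text
tip in labeller mm [-21.6  -1.  195.3] F [-0.04472828  0.01831151 -0.02569123] w 0.0005009876668829613 t 9.9
```

Emit:
drive_tool --moves '[{"x": 0,"y": 0,"z": 2,"rx": 0,"ry": 0,"rz": 0,"fingers": 1},{"x": 0,"y": 0,"z": 4,"rx": 0,"ry": 0,"rz": 0,"fingers": 1},{"x": 0,"y": 0,"z": 4,"rx": 0,"ry": 0,"rz": 0,"fingers": 1},{"x": 0,"y": 0,"z": 4,"rx": 0,"ry": 0,"rz": 0,"fingers": 1}]'

```text
time_s: 10.4
tool_pos: [0.6224, 0.0158, 0.2028]
tool_rot: [179.9, -0.0, 4.6]
force: [-5.0, -0.2, 13.7]
grip_width: 0.0006
grasp_force: 7.1
```

Run:
```python
from h import *
lab(); s=snap('scene','s7'); t=snap('top','t7'); s0=load('scene0')
g=lambda x,y,z:(L+Rl@[x,y,z])
# black pad in scene: dark blob away from gripper
for n,c in (('before',s0),('now',s)):
    m=(cv2.cvtColor(c['image'],cv2.COLOR_RGB2GRAY)<45).astype('uint8')
    k,l,st,ce=cv2.connectedComponentsWithStats(m[120:240,285:400])
    print(n,[(st[i],ce[i]+[285,120]) for i in range(1,k) if st[i,4]>25])
print('pad level pred',proj(s,[g(-.09,0,.199),g(-.02,0,.195)]), 'roller ends', proj(s,[g(0,.035,.173),g(0,-.035,.173)]))
```

```text
tip in labeller mm [-21.3  -0.9 194.8] F [-5.00972117 -0.1710891  13.67448423] w 0.0006143415652976233 t 10.4
before [(array([ 28,  12,  24,  18, 265], dtype=int32), array([324.65660377, 140.74716981])), (array([ 69,  29,  46,  27, 457], dtype=int32), array([380.99781182, 161.12253829])), (array([ 65,  49,  50,  37, 583], dtype=int32), array([378.64665523, 188.82504288])), (array([70, 77, 16, 11, 64], dtype=int32), array([361.25    , 202.703125])), (array([ 26,  86,  35,  21, 250], dtype=int32), array([329.576, 215.064]))]
now [(array([  11,    0,   71,   62, 2033], dtype=int32), array([331.53320216, 148.34628628])), (array([ 64,  29,  51,  27, 396], dtype=int32), array([379.6540404, 161.25     ])), (array([ 60,  47,  55,  39, 654], dtype=int32), array([372.98776758, 186.83792049])), (array([43, 68, 11,  9, 57], dtype=int32), array([332.10526316, 192.26315789])), (array([70, 77, 16, 12, 65], dtype=int32), array([360.81538462, 203.24615385])), (array([ 25,  86,  36,  21, 257], dtype=int32), array([329.19844358, 215.        ]))]
pad level pred [[316.38240237 168.2764021 ]
 [331.47795732 179.51276624]] roller ends [[345.42552197 185.52017674]
 [325.750386   193.25171451]]
```

13.7 N at a tip height of 195 mm with no further motion means the arm is level on the jar. I'll lift off and work out the start-button move.

Emit:
drive_tool --moves '[{"x": 0,"y": 0,"z": -10,"rx": 0,"ry": 0,"rz": 0,"fingers": 1},{"x": 0,"y": 0,"z": -50,"rx": 0,"ry": 0,"rz": 0,"fingers": 1},{"x": 0,"y": 0,"z": -70,"rx": 0,"ry": 0,"rz": 0,"fingers": 1},{"x": 0,"y": 0,"z": -70,"rx": 0,"ry": 0,"rz": 0,"fingers": 1}]'

```text
time_s: 11.0
tool_pos: [0.6233, 0.0162, 0.271]
tool_rot: [180.0, -0.1, 4.6]
force: [0.1, -0.7, -0.0]
grip_width: 0.0002
grasp_force: 0.0
```

Run:
```python
from h import *
lab(); s=snap('scene','s8')
m=(cv2.cvtColor(s['image'],cv2.COLOR_RGB2GRAY)<45).astype('uint8')
k,l,st,ce=cv2.connectedComponentsWithStats(m[120:240,285:400])
print([(st[i],ce[i]+[285,120]) for i in range(1,k) if st[i,4]>25])
plan(lid(0,0,.12),Rb@FL,0); plan(lid(0,0,.045),Rb@FL,0)
```

```text
tip in labeller mm [-20.4  -0.6 263. ] F [ 0.07611724 -0.72876599 -0.0461004 ] w 0.00015956464266767695 t 11.0
[(array([  11,    0,   73,   40, 1208], dtype=int32), array([328.22268212, 132.71854305])), (array([ 65,  29,  50,  27, 414], dtype=int32), array([379.63043478, 161.20289855])), (array([ 20,  45,  24,  11, 152], dtype=int32), array([316.47368421, 169.88815789])), (array([ 58,  45,  57,  41, 662], dtype=int32), array([372.57854985, 186.56797583])), (array([43, 68, 11, 10, 64], dtype=int32), array([332.     , 192.34375])), (array([70, 77, 16, 12, 82], dtype=int32), array([360.79268293, 202.32926829])), (array([ 25,  86,  36,  21, 259], dtype=int32), array([329.21621622, 214.97297297]))]
mm [-171.5  340.8   86.9] rv [-0.0036  0.2623  0.0328] tcp [ 0.47905241 -0.33764878  0.18273264]
mm [-152.1  341.4  159.4] rv [-0.0036  0.2623  0.0328] tcp [ 0.49844149 -0.33671746  0.1102882 ]
```

The dark pad blob is now at (316.5,169.9) against (316.4,168.3) predicted for level, so the arm is down.

Emit:
drive_tool --moves '[{"x": -25,"y": 50,"z": 0,"rx": 0,"ry": 0,"rz": 0,"fingers": 1},{"x": -50,"y": 100,"z": 0,"rx": 0,"ry": 0,"rz": 0,"fingers": 1},{"x": -75,"y": 150,"z": 0,"rx": 0,"ry": 0.1,"rz": 0,"fingers": 1},{"x": -100,"y": 200,"z": 10,"rx": 0,"ry": 0.26,"rz": 0.03,"fingers": 1},{"x": -125,"y": 250,"z": 20,"rx": -0.004,"ry": 0.262,"rz": 0.033,"fingers": 1},{"x": -150,"y": 300,"z": 40,"rx": -0.004,"ry": 0.262,"rz": 0.033,"fingers": 1},{"x": -171,"y": 340,"z": 60,"rx": -0.004,"ry": 0.262,"rz": 0.033,"fingers": 1},{"x": -171,"y": 341,"z": 87,"rx": -0.004,"ry": 0.262,"rz": 0.033,"fingers": 1},{"x": -162,"y": 341,"z": 123,"rx": -0.004,"ry": 0.262,"rz": 0.033,"fingers": 1},{"x": -152,"y": 341,"z": 159,"rx": -0.004,"ry": 0.262,"rz": 0.033,"fingers": 1},{"x": -152,"y": 341,"z": 159,"rx": -0.004,"ry": 0.262,"rz": 0.033,"fingers": 1},{"x": -152,"y": 341,"z": 159,"rx": -0.004,"ry": 0.262,"rz": 0.033,"fingers": 1},{"x": -152,"y": 341,"z": 159,"rx": -0.004,"ry": 0.262,"rz": 0.033,"fingers": 1}]'

```text
time_s: 12.68
tool_pos: [0.4988, -0.3373, 0.1125]
tool_rot: [179.9, -15.1, 2.7]
force: [0.4, 0.5, 1.3]
grip_width: 0.0003
grasp_force: 0.0
```

```bash
cat >> h.py <<'E'
def st():
    o=sensors.get_obs(); R=Ro.from_euler('xyz',o['tool_rot'],degrees=True).as_matrix()
    print('tip in lid mm',np.round(1e3*Rb.T@(o['tool_pos']+R@[0,0,.008]-C),1),'F lid',Rb.T@o['force'],o['tool_rot'],'t',o['time_s'])
E
python3 -c "
from h import *
st(); plan(lid(0,0,.025),Rb@FL,0)
# rocker/collar check in wrist view
w=snap('wrist','w9'); print(proj(w,[lid(0,0,.012),lid(0,.023,.012),lid(0,-.023,.012),lid(.023,0,.012)]))
im=cv2.cvtColor(w['image'],cv2.COLOR_RGB2HSV); 
g=cv2.cvtColor(w['image'],cv2.COLOR_RGB2GRAY)
for r in (205,215,225): print(r,g[r,270:380:4])
print(g[180:240:3,320])"
```

```text
tip in lid mm [ 0.9 -0.6 47.1] F lid [0.7096572  0.47047847 1.12851926] [179.85980238 -15.05744861   2.73670296] t 12.675
mm [-0.9 -0.6 22.1] rv [ 0.0025 -0.001  -0.0002] tcp [ 0.50361191 -0.33646911  0.09096969]
[[320.63712106 221.12019604]
 [284.89917995 221.1810239 ]
 [356.34999569 221.05941083]
 [320.50975255 186.38169819]]
205 [120 118 116 116 118 151 160 158 154  24  31  40  45  48  44  34  19 148
 157 156 157 118 120 119 117 118 118 119]
215 [ 99  98 103 117 117 160 160  96  33  37  39  37  36  30  29  27  30  33
  45 161 159 152 120 121 120 118 117 120]
225 [ 92  97  92  92  97 122 121  26  31  29  23  25  34  32  30  25  23  24
  25 150 149 137  94  96  95  96  96  96]
[118 102 131 160 165 160 110  28  45  35  37  35  31  29  28  30  28  30
  31  26]
```

The button collar is centred under the tip (columns 289–356, far edge at row 187 as predicted). Pressing now.

Emit:
drive_tool --moves '[{"x": 0,"y": 0,"z": 10,"rx": 0,"ry": 0,"rz": 0,"fingers": 1},{"x": 0,"y": 0,"z": 18,"rx": 0,"ry": 0,"rz": 0,"fingers": 1},{"x": 0,"y": 0,"z": 23,"rx": 0,"ry": 0,"rz": 0,"fingers": 1},{"x": 0,"y": 0,"z": 26,"rx": 0,"ry": 0,"rz": 0,"fingers": 1},{"x": 0,"y": 0,"z": 28,"rx": 0,"ry": 0,"rz": 0,"fingers": 1},{"x": 0,"y": 0,"z": 28,"rx": 0,"ry": 0,"rz": 0,"fingers": 1},{"x": 0,"y": 0,"z": 28,"rx": 0,"ry": 0,"rz": 0,"fingers": 1}]'

```text
time_s: 13.6
tool_pos: [0.5051, -0.3357, 0.0837]
tool_rot: [-180.0, -14.9, 2.7]
force: [-4.3, 1.7, 4.8]
grip_width: 0.0002
grasp_force: 2.2
```

```bash
python3 -c "
from h import *
st()"
```

```text
tip in lid mm [-0.4  0.7 17.6] F lid [-2.83315184  1.89225888  5.72332397] [-179.97925872  -14.91198186    2.74263517] t 13.6
```

Emit:
drive_tool --moves '[{"x": 0,"y": 0,"z": 1.5,"rx": 0,"ry": 0,"rz": 0,"fingers": 1},{"x": 0,"y": 0,"z": 2.5,"rx": 0,"ry": 0,"rz": 0,"fingers": 1},{"x": 0,"y": 0,"z": 2.5,"rx": 0,"ry": 0,"rz": 0,"fingers": 1},{"x": 0,"y": 0,"z": 2.5,"rx": 0,"ry": 0,"rz": 0,"fingers": 1}]'

```text
time_s: 14.1
tool_pos: [0.5056, -0.3359, 0.083]
tool_rot: [180.0, -14.9, 2.7]
force: [-11.1, 5.0, 15.8]
grip_width: 0.0002
grasp_force: 9.4
```

```bash
python3 -c "
from h import *
st()"
```

```text
tip in lid mm [-0.2  0.4 16.8] F lid [-6.41566739  5.52094078 18.03440237] [179.99241909 -14.8918036    2.74155538] t 14.1
```

Emit:
drive_tool --moves '[{"x": 0,"y": 0,"z": -15,"rx": 0,"ry": 0,"rz": 0,"fingers": 1},{"x": 0,"y": 0,"z": -50,"rx": 0,"ry": 0,"rz": 0,"fingers": 1},{"x": 0,"y": 0,"z": -100,"rx": 0,"ry": 0,"rz": 0,"fingers": 1},{"x": 0,"y": 0,"z": -130,"rx": 0,"ry": 0,"rz": 0,"fingers": 1},{"x": 0,"y": 0,"z": -130,"rx": 0,"ry": 0,"rz": 0,"fingers": 1},{"x": 0,"y": 0,"z": -130,"rx": 0,"ry": 0,"rz": 0,"fingers": 1},{"x": 0,"y": 0,"z": -130,"rx": 0,"ry": 0,"rz": 0,"fingers": 1}]'

```text
time_s: 14.98
tool_pos: [0.4724, -0.337, 0.2053]
tool_rot: [-179.9, -14.9, 2.7]
force: [0.2, -0.3, -0.3]
grip_width: 0.0002
grasp_force: 0.0
```

Run:
```python
from h import *
st(); s=snap('scene','s10')
m=(cv2.cvtColor(s['image'],cv2.COLOR_RGB2GRAY)<45).astype('uint8')
k,l,t,ce=cv2.connectedComponentsWithStats(m[120:240,285:400])
print([(ce[i]+[285,120]) for i in range(1,k) if t[i,4]>50])
print(workorder.sign_off())
```

```text
tip in lid mm [ -0.6   1.  143.6] F lid [ 0.08363011 -0.34595579 -0.30608536] [-179.90842318  -14.88300451    2.73320285] t 14.975
[array([380.20183486, 161.06880734]), array([316.47368421, 169.88815789]), array([372.6781768 , 186.79972376]), array([332.15384615, 192.16923077]), array([361.3125 , 202.59375]), array([329.33467742, 215.01209677])]
the job is handed in; nothing more can be done
None
```

I switched the rocker on, pushed the press arm down onto the jar, pressed the start button and let it go, then handed the job in at about 15 s. The sign-off returned no verdict, so success rests on the hard stops I felt and the camera checks.

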